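# Park the tube block, change the grip, seat it in the warmer

### The job

Take the tall tube block with three holes out of the caddy, where only its two ends are free for the fingers, stand it upright on the middle of the round parking stand and let go. Then take it up from there and stand it upright in the middle of the block warmer's bed, its ends facing the two cheeks, and let go; there only its long sides are free for the fingers. Leave the low plain block in the caddy.

Things in the scene. Friction and masses are not known exactly. Their poses are not given: they have to be found in the camera images.
- tube_block: Loose aluminium block, 56 long x 30 wide x 45 high mm, 0.18 kg, three 12 mm holes in a row in its top. Origin at the centre of its underside; x along its 56 mm length, y across its 30 mm width, z up. It starts upright in one of the caddy's two lanes, its length along the lane.
- plain_block: Loose low aluminium block without holes, 56 x 30 x 24 mm, in the other lane of the caddy; it stays there. Origin at the centre of its underside, x along its length.
- caddy: Fixed grey caddy, origin on the worktop under its centre, z up. Floor 66 (x) x 96 (y) x 4 mm; blocks stand on it. Two lanes along x, centred at y = +22 and -22 mm, between three walls 4 mm thick, 40 mm long, tops 46.5 mm above the worktop. Lanes are 40 mm wide (5 mm beside a block: no room for a finger), open at their ends, where blocks stick out 8 mm past the walls.
- park_stand: Fixed round parking stand, flat disc of 92 mm diameter with a dark rubber top (86 mm) 28 mm above the worktop, open on all sides. Origin at the centre of its underside on the worktop, z up.
- warmer: Fixed white block warmer, origin on the worktop under its centre, z up. Housing 86 (x) x 104 (y) mm; front (-x) has a dummy dial. Metal bed 56 (x) x 72 (y) mm, top at 28 mm, between cheeks centred at y = +41 and -41 mm, 8 mm thick, 56 mm long, tops at 74 mm; gap 74 mm. The block's length goes along the warmer's y; its -x and +x sides are open for fingers.
- microscope: The microscope, fixed on the worktop to the right of the work, over 0.35 m tall: go round or high above it, it stands between the arm's start and the work.
There are look-alikes about, which are no part of the job. Leave any green look-alike of the park_stand alone. Leave any yellow look-alike of the tube_block alone.

How it is judged:
On the way, in this order (a step that is already met when the one before it is completed fails the run):
1. the tube block stands upright on the parking stand, within 25 mm of its middle, let go (horizontal distance between tube_block and park_stand below 0.025 m and z of tube_block in the frame of park_stand between 0.023 and 0.033 m and angle between tube_block's own z axis and vertical below 0.1 rad and linear speed of tube_block below 0.02 m/s and contact force between tube_block and the fingers below 0.05 N), for 0.2 s.
2. the tube block stands upright on the warmer's bed between the cheeks, let go (x of tube_block in the frame of warmer between -0.015 and 0.015 m and y of tube_block in the frame of warmer between -0.012 and 0.012 m and z of tube_block in the frame of warmer between 0.023 and 0.033 m and angle between the x axis of tube_block and the y axis of warmer, either way round below 0.21 rad and angle between tube_block's own z axis and vertical below 0.1 rad and linear speed of tube_block below 0.02 m/s and contact force between tube_block and the fingers below 0.05 N), for 0.2 s.
At the end, for the whole second after the job is handed in: The tube block stands upright (0.1 rad), released, at rest on the warmer's bed, within 15 mm of its middle in the warmer's x and 12 mm in y, length within 0.21 rad of the line from cheek to cheek, either way round. The plain block is within 40 mm of its start (all of step 2 and distance of plain_block from where it was at the start of the episode below 0.04 m); the robot touches nothing.
It fails at once if the plain block is carried off or knocked out of the caddy (distance of plain_block from where it was at the start of the episode above 0.05 m).
It also fails if it takes over 56 s, if anything falls off the work surface, if the arm or the gripper's body presses on something with over 40 N, if the wrist force passes 120 N, or if a joint passes its speed limit or range.

### The arm

A 7-joint arm with a two-finger parallel gripper is mounted at the origin on a cart in front of the work surface, level with it; the furniture and walls round the work are solid. World frame = base frame: x ahead of the robot, y to its left, z up, the work surface at z = 0. Lengths are in m, angles in rad, forces in N, time in s.
With the tool pointing down it reaches from about 0.425 to 0.95 m from the base axis. Payload 4.7 kg.
Tool frame: the origin (TCP) lies between the finger pads; the fingertips stand 25 mm ahead of it and the grasp point (between the pads) lies 6 mm ahead of it (manip.tip_reach is the distance from the TCP to the fingertips, in m); z points along the fingers, y is the line along which they close (so a half turn about z gives the same grasp; the last joint's range is limited). The gripper opens to 87 mm and grips with 3 to 60 N. Pads are 19 mm wide; open, the fingers measure 117 mm over their backs; the gripper's body (75 mm by 190 mm) begins 51 mm behind the grasp point.
Start: joints at [1.32, 0.469, -0.049, 1.532, 0.024, 1.141, -0.082], TCP at [0.149, -0.658, 0.248] pointing down, gripper open.
Joint ranges: [-2.59, 2.59], [-0.33, 1.99], [-1.39, 1.29], [0.1, 2.45], [-1.04, 4.18], [0.21, 1.99], [-2.66, 2.66]. Speed limits (rad/s): [2.57, 2.57, 3.14, 3.14, 3.14, 3.14, 3.14].

### API

Orientations are given as a 3x3 rotation matrix whose columns are the frame's x, y, z axes.
In Python, from plant import manip gives the robot as it stands.
- The arm moves only by the tool step_arm, never from a script. Its argument "motion" is a list of rows, each a list of 7 numbers: the turn, a rotation vector about the tool's x, y, z as a fraction of full scale, then the shift along the tool's x, y, z as a fraction of full scale, then the finger opening in mm, from 0 to 87. A call has 1 to 10 rows; each row shifts and turns the commanded pose from where the row before left it, along the tool's axes as they then stand; what a row does not reach is not made up. Full scale, the value 1, is 0.025 m for a shift and 0.08 rad for a turn. A row lasts 1/10 s, in which the tool goes at most 50 mm and 8.59 degrees, less where a joint would pass 70% of its speed; a pose out of reach is approached as far as the arm can. A call with a number of a shift or a turn outside -1 to 1 is refused whole. A call with a gripper value outside its range is refused whole. The fingers move at their own pace and stop on an object; "force" is the grip in N (left out, the last holds). Time passes only in rows, so rows that do not move let the fingers close. It gives the time, the measured TCP pose, the force, the opening and the grip force at its end, in the units of the state.
- manip.sense(): the state, without advancing time (a new reading comes with each control period).
- manip.grab_frame(name): name is "side" or "top"; returns a dict with "img" (384x512x3 uint8, blue, green, red), "depth" (384x512 float32, m along the optical axis (not along the pixel's ray), 0 where there is no reading), "camera_matrix" (3x3 intrinsics, pixels), "k1" (the pictures are not rectified: a ray, as slopes to the right and down, at radius r is drawn at 1 + k1 r^2 times it, then the intrinsics apply), "R" (3x3) and "t" (3): a world point X has camera coordinates R X + t. Camera axes: x right, y down, z forward; pixel columns grow to the right and rows downward; lengths in m; the calibration is good to about 2 mm. A picture is of the moment at which its call begins.
- manip.sign_off(): hands the job in; it is judged then, once.
Trained networks look in a picture, given as the dict that the camera call returned (one of the last four; its "shot" number tells which), for a name from the list of things; names that differ only in an ending like _2 or _b are one class to them, and where a whole thing is asked for, a point or a joint stands for the part that bears it (a point fixed in the world has none). Each returns a list of dicts, best first, with "p" (0 to 1); they miss things now and then, are a little off and sometimes report something else, mostly with a low value. They report only what shows in the picture. A call takes as long as a camera call. They do not tell look-alikes from the thing itself.
- manip.look_for(target, picture): "bbox" ([centre column, centre row, width, height] as shares, 0 to 1, of the picture: columns of its width, rows of its height, round what is visible of it).
- manip.place_of(target, picture): "position" ([column, row] as shares, 0 to 1, of the picture: columns of its width, rows of its height: a listed point, or the origin of a listed thing).
The state is a dict: "time": time; "q": joint angles; "qd": joint speeds; "joint_torque": joint torques, N m; "tcp_pos": TCP position; "tool_rot": TCP orientation; "wrist_force": force on the tool from outside, world axes, zero at the start; "wrist_torque": the same for the moment, N m; "opening": opening from 0.0 (shut) to 1.0 (fully open); "gripper_force": force on a finger pad.
Only numpy, scipy, OpenCV 4.12 (cv2) and the standard library are available. Lean on these libraries where they do the work, as an engineer would, in place of code of your own. Each camera call takes 0.05 s, during which the arm holds its last target. There are 200 camera calls.

## Working session

There is one attempt and no reset: what is moved stays moved. The work goes in short steps, Python scripts to look and compute and a tool call to move; the robot and the scene stay as the last step left them, time stands still between calls to the robot, and variables do not carry over. Pictures are saved under pics/ and viewed, at most 10 in all, crops included, and the job is handed in when it is done.

Besides the shell and the picture viewer there is one more tool, called after "Call:" as a command line: name --pt "numbers of a row" for each row, then --argument value for the rest. step_arm: Moves the arm, as the interface text tells. Shift numbers are shares of 0.025 m and turn numbers shares of 0.08 rad, none past 1 either way. Its arguments: {"type":"object","properties":{"motion":{"type":"array"},"force":{"type":"number"}},"required":["motion"]}

```bash
ls; mkdir -p pics
cat > h.py <<'E'
import numpy as np, cv2
from plant import manip
def world(f,u,v,z=None,d=None):
    """pixel -> world, at a world height z, or at depth d"""
    K=f["camera_matrix"];k1=f["k1"]
    p=np.array([(u-K[0,2])/K[0,0],(v-K[1,2])/K[1,1]]);s=p.copy()
    for _ in range(20): s=p/(1+k1*(s@s))
    R=np.array(f["R"]);t=np.array(f["t"]);c=-R.T@t;r=R.T@np.array([s[0],s[1],1.])
    return c+r*(d if d is not None else (z-c[2])/r[2])
def cloud(f):
    K=f["camera_matrix"];D=f["depth"];h,w=D.shape
    u,v=np.meshgrid(np.arange(w),np.arange(h))
    p=np.stack([(u-K[0,2])/K[0,0],(v-K[1,2])/K[1,1]],-1);s=p.copy()
    for _ in range(20): s=p/(1+f["k1"]*(s**2).sum(-1,keepdims=True))
    P=np.concatenate([s,np.ones((h,w,1))],-1)*D[...,None]
    W=(P-np.array(f["t"]))@np.array(f["R"]); W[D==0]=np.nan
    return W
E
python3 - <<'E'
from h import *
fs={n:manip.grab_frame(n) for n in("top","side")}
for n,f in fs.items():
    cv2.imwrite(f"pics/{n}0.png",f["img"]); print(n,"cam",(-f["R"].T@f["t"]).round(3),f["k1"])
    W=cloud(f)
    for o in("tube_block","plain_block","caddy","park_stand","warmer","microscope"):
        for a in manip.look_for(o,f)[:3]:
            b=a["bbox"];u,v=b[0]*512,b[1]*384
            print(o,"box",round(a["p"],2),[round(u),round(v),round(b[2]*512),round(b[3]*384)],W[int(v),int(u)].round(3))
        for a in manip.place_of(o,f)[:3]:
            u,v=a["position"][0]*512,a["position"][1]*384
            print(o,"pos",round(a["p"],2),round(u),round(v),world(f,u,v,0.0).round(3))
s=manip.sense();print(s["tcp_pos"],s["tool_rot"],s["time"])
E
```

```text
pics
top cam [0.383 0.152 1.056] -0.09526804463033607
tube_block box 0.86 [219, 252, 16, 22] [0.332 0.241 0.01 ]
tube_block box 0.57 [253, 206, 14, 29] [0.438 0.162 0.014]
tube_block pos 0.95 221 253 [0.326 0.234 0.   ]
tube_block pos 0.67 256 203 [0.443 0.153 0.   ]
plain_block box 0.82 [234, 209, 17, 27] [0.43  0.204 0.025]
plain_block pos 0.64 234 208 [0.431 0.204 0.   ]
caddy box 0.86 [246, 209, 40, 32] [0.43  0.178 0.045]
caddy pos 0.73 247 209 [0.43  0.174 0.   ]
park_stand box 0.83 [274, 158, 42, 44] [0.548 0.114 0.029]
park_stand box 0.69 [213, 139, 39, 36] [0.59  0.253 0.029]
park_stand pos 0.72 214 144 [0.585 0.254 0.   ]
park_stand pos 0.59 272 159 [0.548 0.114 0.   ]
warmer box 0.83 [159, 203, 50, 42] [0.442 0.375 0.031]
warmer pos 0.81 161 202 [0.445 0.377 0.   ]
side cam [ 0.359 -0.306  0.893] -0.04938999622005278
tube_block box 0.92 [238, 195, 28, 26] [0.433 0.143 0.05 ]
tube_block box 0.65 [192, 175, 28, 26] [0.339 0.225 0.044]
tube_block pos 0.82 235 199 [ 0.43   0.157 -0.   ]
tube_block pos 0.81 189 180 [0.329 0.24  0.   ]
plain_block box 0.61 [233, 181, 25, 15] [0.433 0.193 0.028]
plain_block pos 0.46 232 184 [0.433 0.201 0.   ]
caddy box 0.7 [239, 190, 34, 46] [0.439 0.161 0.04 ]
caddy box 0.25 [232, 180, 24, 13] [0.432 0.196 0.028]
caddy pos 0.71 236 190 [0.439 0.182 0.   ]
park_stand box 0.94 [288, 201, 38, 30] [0.546 0.107 0.027]
park_stand box 0.88 [284, 151, 33, 31] [0.581 0.251 0.026]
park_stand pos 0.78 284 204 [0.543 0.113 0.   ]
park_stand pos 0.58 285 157 [0.585 0.245 0.   ]
warmer box 0.64 [223, 123, 41, 49] [0.446 0.38  0.025]
warmer pos 0.72 222 130 [0.442 0.372 0.   ]
[ 0.1485351  -0.65847791  0.24753608] [[ 9.75509178e-01  2.19958723e-01  6.70020691e-05]
 [ 2.19958725e-01 -9.75509179e-01 -2.63676791e-05]
 [ 5.95613324e-05  4.04596027e-05 -9.99999997e-01]] 1.3
```

Run:
```python
import cv2,numpy as np
a=cv2.imread("pics/top0.png")[100:290,130:320];b=cv2.imread("pics/side0.png")[90:240,150:340]
a=cv2.resize(a,(400,400),interpolation=3);b=cv2.resize(b,(400,316),interpolation=3)
o=np.zeros((400,800,3),np.uint8);o[:,:400]=a;o[:316,400:]=b
cv2.imwrite("pics/crop0.png",o)
```

```text
(no output)
```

View pics/crop0.png

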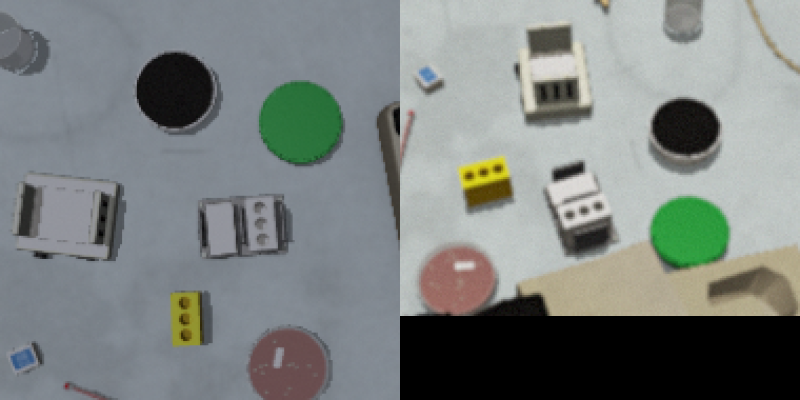

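View pics/side0.png

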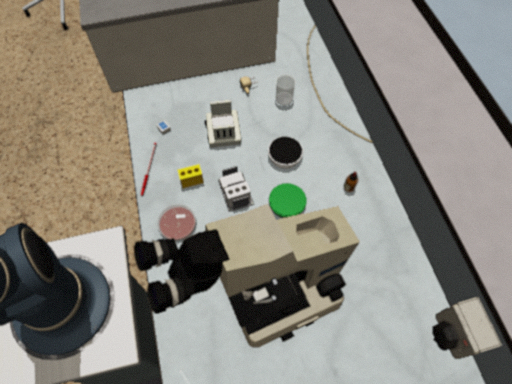

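Top view: the silver three-hole block stands in the caddy lane at (254,206), with the plain block beside it at (234,208). The yellow three-hole block at (219,252) and the green disc at (273,158) are look-alikes. The black-topped stand is at (213,141) and the warmer at (160,203). The enlarged crop confirms the silver block and the black stand as the ones meant. Next I'll fit precise poses from depth.

```bash
cat > fit.py <<'E'
from h import *
def rect(P):
    (c,(w,h),a)=cv2.minAreaRect((P[:,:2]*1000).astype(np.float32))
    if w<h: w,h,a=h,w,a+90
    return np.round(c,1),(round(w,1),round(h,1)),round((a+90)%180-90,1)
def sel(W,c,r,z0,z1):
    m=(np.hypot(W[...,0]-c[0],W[...,1]-c[1])<r)&(W[...,2]>z0)&(W[...,2]<z1)
    return m
def big(m):
    n,l,s,_=cv2.connectedComponentsWithStats(m.astype(np.uint8),connectivity=4)
    return l==1+np.argmax(s[1:,4]) if n>1 else m
E
python3 - <<'E'
from fit import *
for n in("top","side"):
    f=manip.grab_frame(n);W=cloud(f);print(n)
    m=sel(W,(.59,.252),.075,.02,.04);P=W[m]
    c,r=cv2.minEnclosingCircle((P[:,:2]*1000).astype(np.float32));print("stand",np.round(c,1),r,P.mean(0).round(4),np.median(P[:,2]))
    m=sel(W,(.436,.155),.06,.041,.06);P=W[m];print("caddy>41",m.sum(),rect(P),P.mean(0).round(4))
    m=big(sel(W,(.436,.155),.035,.0475,.06));P=W[m];print("tube top",m.sum(),rect(P),P.mean(0).round(4))
    m=sel(W,(.432,.203),.04,.02,.036);P=W[m];print("plain",m.sum(),rect(P),P.mean(0).round(4))
    m=sel(W,(.445,.376),.09,.062,.085);P=W[m];print("cheeks",m.sum(),rect(P),P.mean(0).round(4))
    m=sel(W,(.445,.376),.09,.015,.1);P=W[m];print("warmer all",m.sum(),rect(P),P.mean(0).round(4))
    m=(W[...,2]>.1)&(W[...,0]>.2)&(W[...,1]>-.4)&(W[...,1]<.15);P=W[m]
    print("scope",np.nanmin(P,0).round(2),np.nanmax(P,0).round(2))
E
```

```text
top
stand [584.  253.5] 46.126407623291016 [0.5833 0.253  0.0276] 0.027677246605642084
caddy>41 337 (array([435. , 157.2]), (56.1, 47.8), 4.1) [0.4349 0.1578 0.0486]
tube top 158 (array([435. , 156.5]), (56.1, 29.1), 0.2) [0.4298 0.1551 0.0497]
plain 334 (array([430.5, 199.1]), (55.7, 44.3), 4.2) [0.4301 0.2017 0.028 ]
cheeks 229 (array([445. , 372.1]), (90.3, 55.7), 83.6) [0.4446 0.3717 0.0719]
warmer all 1749 (array([441.6, 371.6]), (102.5, 92.9), 83.6) [0.4436 0.3711 0.0335]
scope [ 0.24 -0.4   0.1 ] [0.84 0.15 0.41]
side
stand [584.6 251.1] 46.961692810058594 [0.5833 0.2484 0.0262] 0.02628827114556377
caddy>41 325 (array([435.6, 154.2]), (56.4, 49.1), 5.0) [0.4357 0.1546 0.0466]
tube top 60 (array([433.3, 156.3]), (30.7, 24.6), -76.3) [0.432  0.1548 0.0485]
plain 269 (array([431.4, 192.3]), (57.5, 56.8), -87.9) [0.4302 0.2039 0.0269]
cheeks 200 (array([445.9, 369. ]), (94.1, 54.2), 84.0) [0.4453 0.3655 0.0693]
warmer all 1261 (array([442.5, 368. ]), (105.0, 92.1), 83.8) [0.4447 0.3669 0.0368]
scope [ 0.25 -0.38  0.1 ] [0.98 0.15 0.47]
```

Call:
step_arm --pt "0 0 0 0 0 -1 87" --pt "0 0 0 0 0 -1 87" --pt "0 0 0 0 0 -1 87" --pt "0 0 0 0 0 -1 87" --pt "0 0 0 0 0 -1 87" --pt "0 0 0 0 0 -1 87" --pt "0 0 0 0 0 -1 87" --pt "0 0 0 0 0 -1 87" --pt "0 0 0 0 0 -1 87" --pt "0 0 0 0 0 -1 87"

```text
time: 2.4
tcp_pos: [0.1484, -0.6583, 0.4987]
tool_rot: [[0.976, 0.22, 0.0], [0.22, -0.976, -0.0], [0.0, 0.0, -1.0]]
wrist_force: [0.1, -0.6, -0.3]
opening: 1.005
gripper_force: 0.0
```

Call:
step_arm --pt "0 0 0 0 0 -1 87" --pt "0 0 0 0 0 -1 87" --pt "0 0 0 0 0 -0.6 87" --pt "0 0 0 0 0 0 87"

```text
time: 2.8
tcp_pos: [0.1486, -0.6587, 0.5652]
tool_rot: [[0.976, 0.22, 0.001], [0.22, -0.975, -0.005], [0.0, 0.005, -1.0]]
wrist_force: [0.1, 0.1, -0.8]
opening: 0.999
gripper_force: 0.0
```

Call:
step_arm --pt "0 0 -0.46 1 0 0 87" --pt "0 0 -0.46 1 0 0 87" --pt "0 0 -0.46 1 0 0 87" --pt "0 0 -0.46 1 0 0 87" --pt "0 0 -0.46 1 0 0 87" --pt "0 0 -0.46 1 0 0 87" --pt "0 0 -0.46 1 0 0 87" --pt "0 0 -0.46 1 0 0 87" --pt "0 0 -0.46 1 0 0 87" --pt "0 0 -0.46 1 0 0 87"

```text
time: 3.8
tcp_pos: [0.3805, -0.5634, 0.5626]
tool_rot: [[0.829, 0.559, 0.0], [0.559, -0.829, -0.0], [0.0, 0.0, -1.0]]
wrist_force: [0.8, -0.5, 0.5]
opening: 0.998
gripper_force: 0.0
```

Call:
step_arm --pt "0 0 -0.46 1 0 0 87" --pt "0 0 -0.46 1 0 0 87" --pt "0 0 -0.46 1 0 0 87" --pt "0 0 -0.46 1 0 0 87" --pt "0 0 -0.46 1 0 0 87" --pt "0 0 -0.46 1 0 0 87" --pt "0 0 -0.46 1 0 0 87" --pt "0 0 -0.46 1 0 0 87" --pt "0 0 -0.46 1 0 0 87" --pt "0 0 -0.46 1 0 0 87"

```text
time: 4.8
tcp_pos: [0.5609, -0.3925, 0.5626]
tool_rot: [[0.573, 0.82, 0.0], [0.82, -0.573, -0.0], [-0.0, 0.0, -1.0]]
wrist_force: [-0.2, 0.6, -0.3]
opening: 0.999
gripper_force: 0.0
```

Call:
step_arm --pt "0 0 -0.46 1 0 0 87" --pt "0 0 -0.46 1 0 0 87" --pt "0 0 -0.46 1 0 0 87" --pt "0 0 -0.46 1 0 0 87" --pt "0 0 -0.46 1 0 0 87" --pt "0 0 -0.46 1 0 0 87" --pt "0 0 -0.46 1 0 0 87" --pt "0 0 -0.46 1 0 0 87" --pt "0 0 -0.46 1 0 0 87" --pt "0 0 -0.46 1 0 0 87"

```text
time: 5.8
tcp_pos: [0.6678, -0.168, 0.5626]
tool_rot: [[0.24, 0.971, 0.0], [0.971, -0.24, -0.0], [-0.0, 0.0, -1.0]]
wrist_force: [-0.5, 0.2, 0.3]
opening: 1.0
gripper_force: 0.0
```

Call:
step_arm --pt "0 0 -0.46 1 0 0 87" --pt "0 0 -0.46 1 0 0 87" --pt "0 0 -0.46 1 0 0 87" --pt "0 0 -0.46 1 0 0 87" --pt "0 0 -0.46 1 0 0 87" --pt "0 0 -0.46 1 0 0 87" --pt "0 0 -0.46 1 0 0 87" --pt "0 0 -0.46 1 0 0 87" --pt "0 0 -0.46 1 0 0 87" --pt "0 0 -0.46 1 0 0 87"

```text
time: 6.8
tcp_pos: [0.6868, 0.0799, 0.5626]
tool_rot: [[-0.126, 0.992, 0.0], [0.992, 0.126, -0.0], [-0.0, 0.0, -1.0]]
wrist_force: [0.0, 0.1, -0.1]
opening: 0.998
gripper_force: 0.0
```

Call:
step_arm --pt "0 0 0.59 0 0 0 87" --pt "0 0 0 0.42 -1 0 87" --pt "0 0 0 0.42 -1 0 87" --pt "0 0 0 0.42 -1 0 87" --pt "0 0 0 0.42 -1 0 87" --pt "0 0 0 0.42 -1 0.4 87" --pt "0 0 0 0.42 -1 0.6 87" --pt "0 0 0 0.42 -1 1 87" --pt "0 0 0 0.42 -1 1 87" --pt "0 0 0 0.42 -1 1 87"

```text
time: 7.8
tcp_pos: [0.4539, 0.1561, 0.4619]
tool_rot: [[-0.077, 0.997, 0.001], [0.997, 0.077, -0.0], [-0.0, 0.001, -1.0]]
wrist_force: [0.0, -1.0, 0.2]
opening: 1.001
gripper_force: 0.0
```

Call:
step_arm --pt "0 0 0 0 -0.8 1 87" --pt "0 0 0 0 0 1 87" --pt "0 0 0 0 0 1 87" --pt "0 0 0 0 0 1 87" --pt "0 0 0 0 0 1 87" --pt "0 0 0 0 0 1 87" --pt "0 0 0 0 0 1 87" --pt "0 0 0 0 0 1 87" --pt "0 0 0 0 0 1 87" --pt "0 0 0 0 0 1 87"

```text
time: 8.8
tcp_pos: [0.4354, 0.1543, 0.212]
tool_rot: [[-0.077, 0.997, 0.001], [0.997, 0.077, 0.0], [-0.0, 0.001, -1.0]]
wrist_force: [-0.1, 0.6, 1.0]
opening: 1.001
gripper_force: 0.0
```

Call:
step_arm --pt "0 0 0 0 0 1 87" --pt "0 0 0 0 0 1 87" --pt "0 0 0 0 0 0 87"

```text
time: 9.1
tcp_pos: [0.4334, 0.1532, 0.1602]
tool_rot: [[-0.078, 0.997, -0.006], [0.997, 0.078, -0.002], [-0.001, -0.006, -1.0]]
wrist_force: [0.0, -1.3, -0.6]
opening: 1.004
gripper_force: 0.0
```

Run:
```python
from fit import *
f=manip.grab_frame("side");g=manip.grab_frame("top")
o=np.zeros((400,800,3),np.uint8)
o[:,:400]=cv2.resize(f["img"][100:260,150:310],(400,400),interpolation=3);o[:,400:]=cv2.resize(g["img"][120:280,170:330],(400,400),interpolation=3)
cv2.imwrite("pics/hover1.png",o)
s=manip.sense();print(s["tcp_pos"].round(4),s["tool_rot"].round(3),s["q"].round(2),s["time"])
for n,p in(("s",f),("t",g)):
    for a in manip.look_for("tube_block",p):print(n,a)
```

```text
[0.4356 0.1542 0.1631] [[-0.077  0.997  0.   ]
 [ 0.997  0.077  0.   ]
 [ 0.     0.    -1.   ]] [ 0.07  0.28 -0.58  2.09  0.21  0.83 -0.56] 9.2
s {'bbox': [0.4626, 0.5057, 0.0498, 0.0708], 'p': 0.75}
s {'bbox': [0.3738, 0.4629, 0.0566, 0.0596], 'p': 0.52}
t {'bbox': [0.4296, 0.6536, 0.0244, 0.0604], 'p': 0.65}
```

View pics/hover1.png

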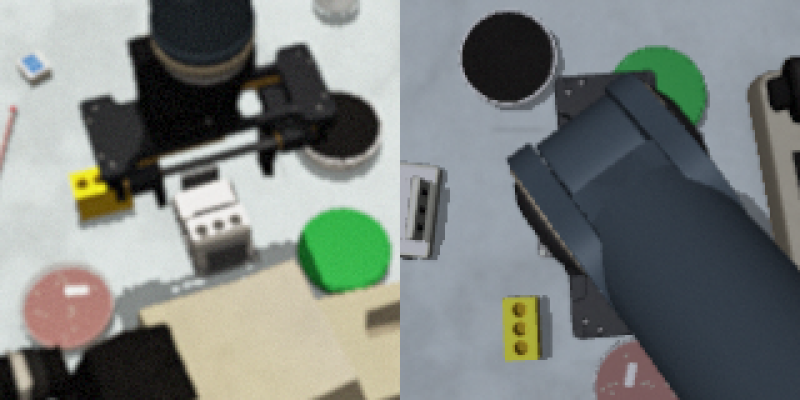

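The left half shows the gripper square over the caddy and aligned with the lane, with the silver block at crop (215,225). The yellow block is clear of the fingers. I'll go down and grip.

Call:
step_arm --pt "0 0 0 0 0 1 87" --pt "0 0 0 0 0 1 87" --pt "0 0 0 0 0 1 87" --pt "0 0 0 0 0 0.8 87" --pt "0 0 0 0 0 0.6 87" --pt "0 0 0 0 0 0.6 87" --pt "0 0 0 0 0 0 87"

```text
time: 10.0
tcp_pos: [0.4356, 0.1534, 0.0373]
tool_rot: [[-0.076, 0.997, -0.001], [0.997, 0.076, -0.001], [-0.001, -0.001, -1.0]]
wrist_force: [0.9, 1.0, 0.2]
opening: 1.003
gripper_force: 0.0
```

Call:
step_arm --pt "0 0 0 0 0 0 50" --pt "0 0 0 0 0 0 50" --pt "0 0 0 0 0 0 50" --pt "0 0 0 0 0 0 50" --pt "0 0 0 0 0 0 50" --pt "0 0 0 0 0 0 50" --force 25

```text
time: 10.6
tcp_pos: [0.436, 0.1536, 0.038]
tool_rot: [[-0.076, 0.997, 0.001], [0.997, 0.076, 0.0], [-0.0, 0.001, -1.0]]
wrist_force: [0.2, -0.5, 4.3]
opening: 0.64
gripper_force: 25.0
```

Call:
step_arm --pt "0 0 0 0 0 -0.4 50" --pt "0 0 0 0 0 -0.8 50" --pt "0 0 0 0 0 -1 50" --pt "0 0 0 0 0 -1 50" --pt "0 0 0 0 0 -1 50" --pt "0 0 0 0 0 -0.6 50" --pt "0 0 0 0 0 0 50"

```text
time: 11.3
tcp_pos: [0.4364, 0.154, 0.1596]
tool_rot: [[-0.076, 0.997, 0.004], [0.997, 0.076, 0.001], [0.001, 0.004, -1.0]]
wrist_force: [0.3, 0.6, -1.3]
opening: 0.637
gripper_force: 25.0
```

Call:
step_arm --pt "0 0 0 0.2 0.4 0 50" --pt "0 0 0 0.45 0.8 0 50" --pt "0 0 0 0.45 0.8 0 50" --pt "0 0 0 0.45 0.8 0 50" --pt "0 0 0 0.45 0.8 0 50" --pt "0 0 0 0.45 0.8 0 50" --pt "0 0 0 0.45 0.8 0 50" --pt "0 0 0 0.38 0.6 0 50" --pt "0 0 0 0.2 0.4 0 50"

```text
time: 12.2
tcp_pos: [0.5839, 0.2532, 0.1554]
tool_rot: [[-0.077, 0.997, -0.003], [0.997, 0.077, -0.0], [-0.0, -0.003, -1.0]]
wrist_force: [0.4, 0.0, -1.7]
opening: 0.641
gripper_force: 25.0
```

Call:
step_arm --pt "0 0 -0.5 0 0 0 50" --pt "0 0 -1 0 0 0 50" --pt "0 0 -1 0 0 0 50" --pt "0 0 -1 0 0 0 50" --pt "0 0 -1 0 0 0 50" --pt "0 0 -1 0 0 0 50" --pt "0 0 -1 0 0 0 50" --pt "0 0 -1 0 0 0 50" --pt "0 0 -1 0 0 0 50" --pt "0 0 -1 0 0 0 50"

```text
time: 13.2
tcp_pos: [0.5831, 0.2516, 0.1561]
tool_rot: [[-0.744, 0.668, -0.002], [0.668, 0.744, -0.001], [0.001, -0.002, -1.0]]
wrist_force: [-0.8, 0.5, -0.6]
opening: 0.638
gripper_force: 25.0
```

Call:
step_arm --pt "0 0 -1 0 0 0 50" --pt "0 0 -1 0 0 0 50" --pt "0 0 -1 0 0 0 50" --pt "0 0 -1 0 0 0 50" --pt "0 0 -1 0 0 0 50" --pt "0 0 -1 0 0 0 50" --pt "0 0 -1 0 0 0 50" --pt "0 0 -0.8 0 0 0 50" --pt "0 0 0 0 0 0 50"

```text
time: 14.1
tcp_pos: [0.5832, 0.2516, 0.1562]
tool_rot: [[-0.994, 0.111, -0.002], [0.111, 0.994, -0.001], [0.002, -0.001, -1.0]]
wrist_force: [-0.7, 0.1, -1.4]
opening: 0.641
gripper_force: 25.0
```

Run:
```python
from fit import *
f=manip.grab_frame("side");g=manip.grab_frame("top")
o=np.zeros((400,800,3),np.uint8)
o[:,:400]=cv2.resize(f["img"][70:230,200:360],(400,400),interpolation=3);o[:,400:]=cv2.resize(g["img"][60:220,130:290],(400,400),interpolation=3)
cv2.imwrite("pics/hover2.png",o)
s=manip.sense();print(s["tcp_pos"].round(4),s["tool_rot"].round(3),s["q"].round(2),s["opening"],s["time"])
```

```text
[0.5833 0.2517 0.1566] [[-0.994  0.112 -0.001]
 [ 0.112  0.994 -0.001]
 [ 0.001 -0.001 -1.   ]] [ 0.1   0.64 -0.85  1.69  0.54  1.06  0.54] 0.6414029180992821 14.2
```

View pics/hover2.png

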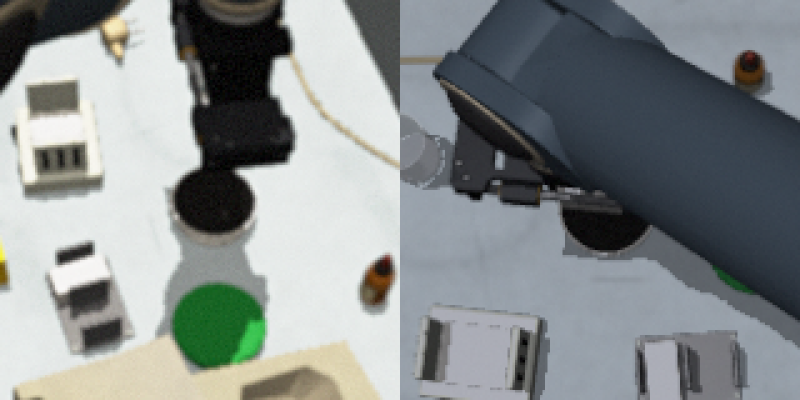

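The left half shows the gripper over the black stand, turned so the fingers close along world y. The caddy's tube lane is empty and the plain block is still there. The opening reading of 0.64 confirms the block is held, so I'll lower it.

Call:
step_arm --pt "0 0 0 0 0 0.8 50" --pt "0 0 0 0 0 0.8 50" --pt "0 0 0 0 0 0.8 50" --pt "0 0 0 0 0 0.6 50" --pt "0 0 0 0 0 0.4 50" --pt "0 0 0 0 0 0.2 50" --pt "0 0 0 0 0 0.1 50" --pt "0 0 0 0 0 0 50" --pt "0 0 0 0 0 0 50"

```text
time: 15.1
tcp_pos: [0.5839, 0.2524, 0.0658]
tool_rot: [[-0.994, 0.111, 0.001], [0.111, 0.994, 0.001], [-0.001, 0.001, -1.0]]
wrist_force: [0.5, -0.0, -2.5]
opening: 0.649
gripper_force: 25.0
```

Call:
step_arm --pt "0 0 0 0 0 0.08 50" --pt "0 0 0 0 0 0.06 50" --pt "0 0 0 0 0 0 50" --pt "0 0 0 0 0 0 50"

```text
time: 15.5
tcp_pos: [0.5838, 0.2521, 0.0621]
tool_rot: [[-0.994, 0.111, 0.001], [0.111, 0.994, 0.0], [-0.001, 0.0, -1.0]]
wrist_force: [-0.6, -1.5, 2.5]
opening: 0.641
gripper_force: 25.0
```

Contact shows: the z force went from -2.5 to +2.5 N. I'll open, wait and rise.

Call:
step_arm --pt "0 0 0 0 0 0 70" --pt "0 0 0 0 0 0 87" --pt "0 0 0 0 0 0 87" --pt "0 0 0 0 0 0 87" --pt "0 0 0 0 0 0 87" --pt "0 0 0 0 0 0 87" --pt "0 0 0 0 0 0 87"

```text
time: 16.2
tcp_pos: [0.5835, 0.252, 0.0615]
tool_rot: [[-0.994, 0.111, 0.0], [0.111, 0.994, -0.0], [-0.0, -0.0, -1.0]]
wrist_force: [0.4, 0.4, 0.4]
opening: 0.997
gripper_force: 0.0
```

Call:
step_arm --pt "0 0 0 0 0 -0.4 87" --pt "0 0 0 0 0 -0.8 87" --pt "0 0 0 0 0 -1 87" --pt "0 0 0 0 0 -1 87" --pt "0 0 0 0 0 -1 87" --pt "0 0 0 0 0 -0.8 87" --pt "0 0 0 0 0 0 87"

```text
time: 16.9
tcp_pos: [0.5848, 0.2535, 0.1905]
tool_rot: [[-0.994, 0.111, 0.006], [0.111, 0.994, 0.003], [-0.006, 0.004, -1.0]]
wrist_force: [-0.1, 0.9, 0.6]
opening: 1.0
gripper_force: 0.0
```

Run:
```python
from fit import *
s=manip.sense();print(s["tcp_pos"].round(4),s["opening"],s["time"])
f=manip.grab_frame("side");g=manip.grab_frame("top")
o=np.zeros((400,800,3),np.uint8)
o[:,:400]=cv2.resize(f["img"][90:190,220:320],(400,400),interpolation=3);o[:,400:]=cv2.resize(g["img"][60:220,130:290],(400,400),interpolation=3)
cv2.imwrite("pics/hover3.png",o)
for n,p in(("side",f),("top",g)):
    W=cloud(p);m=sel(W,(.584,.252),.04,.06,.085)
    if m.sum()>20:
        P=W[big(m)];print(n,len(P),rect(P),P.mean(0).round(4))
    for a in manip.look_for("tube_block",p):print(n,a)
    m=sel(W,(.63,.42),.05,.03,.3);print("glass",m.sum(), np.nanmin(W[m],0).round(3),np.nanmax(W[m],0).round(3))
```

```text
[0.5848 0.2535 0.1905] 1.0000123583404088 16.9
side 266 (array([577.6, 249.9]), (59.4, 30.5), 83.7) [0.5767 0.2476 0.0696]
side {'bbox': [0.3729, 0.4574, 0.0451, 0.0695], 'p': 0.89}
side {'bbox': [0.5558, 0.3844, 0.04, 0.075], 'p': 0.73}
glass 26 [0.612 0.421 0.032] [0.632 0.466 0.07 ]
top 189 (array([572.7, 252.8]), (55.8, 21.9), 84.2) [0.5701 0.2551 0.0714]
top {'bbox': [0.4286, 0.6587, 0.0232, 0.0612], 'p': 0.94}
top {'bbox': [0.4134, 0.3746, 0.0494, 0.0518], 'p': 0.77}
glass 343 [0.61  0.415 0.03 ] [0.664 0.47  0.073]
```

View pics/hover3.png

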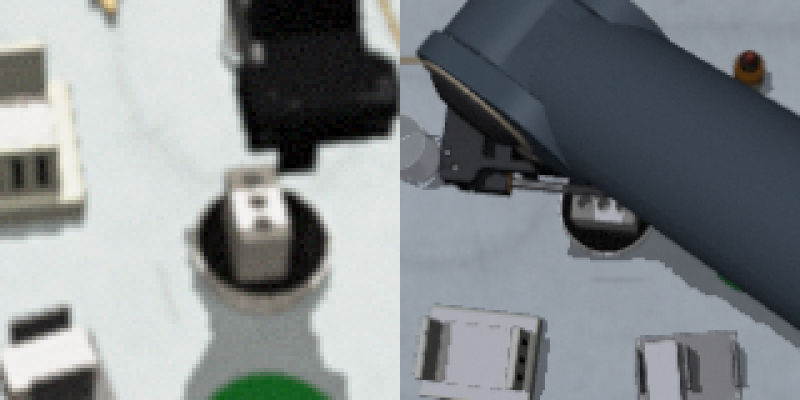

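The block stands upright near the middle of the stand, top at left-half pixel (262,215). I'll turn 90° to take it by its long sides.

Call:
step_arm --pt "0 0 0.6 0 0 0 87" --pt "0 0 1 0 0 0 87" --pt "0 0 1 0 0 0 87" --pt "0 0 1 0 0 0 87" --pt "0 0 1 0 0 0 87" --pt "0 0 1 0 0 0 87" --pt "0 0 1 0 0 0 87" --pt "0 0 1 0 0 0 87" --pt "0 0 1 0 0 0 87" --pt "0 0 1 0 0 0 87"

```text
time: 18.1
tcp_pos: [0.5828, 0.2516, 0.185]
tool_rot: [[-0.635, 0.772, -0.002], [0.772, 0.635, -0.001], [0.001, -0.003, -1.0]]
wrist_force: [-0.1, -0.5, -0.6]
opening: 0.997
gripper_force: 0.0
```

Call:
step_arm --pt "0 0 1 0 0 0 87" --pt "0 0 1 0 0 0 87" --pt "0 0 1 0 0 0 87" --pt "0 0 1 0 0 0 87" --pt "0 0 1 0 0 0 87" --pt "0 0 1 0 0 0 87" --pt "0 0 1 0 0 0 87" --pt "0 0 1 0 0 0 87" --pt "0 0 1 0 0 0 87" --pt "0 0 1 0 0 0 87"

```text
time: 19.1
tcp_pos: [0.5828, 0.2516, 0.185]
tool_rot: [[0.111, 0.994, -0.002], [0.994, -0.111, -0.001], [-0.001, -0.002, -1.0]]
wrist_force: [0.1, 0.1, 0.3]
opening: 0.996
gripper_force: 0.0
```

Call:
step_arm --pt "0 0 0 0 0 0 87" --pt "0 0 0 0 0 0 87"

```text
time: 19.3
tcp_pos: [0.583, 0.2519, 0.1856]
tool_rot: [[0.106, 0.994, -0.001], [0.994, -0.106, -0.001], [-0.001, -0.001, -1.0]]
wrist_force: [-0.5, 0.0, 0.0]
opening: 1.001
gripper_force: 0.0
```

Call:
step_arm --pt "0 0 0 0 -0.16 0.6 87" --pt "0 0 0 0 0 1 87" --pt "0 0 0 0 0 1 87" --pt "0 0 0 0 0 1 87" --pt "0 0 0 0 0 0.8 87" --pt "0 0 0 0 0 0.5 87" --pt "0 0 0 0 0 0 87" --pt "0 0 0 0 0 0 87"

```text
time: 20.1
tcp_pos: [0.5798, 0.2527, 0.0644]
tool_rot: [[0.108, 0.994, 0.0], [0.994, -0.108, 0.0], [0.0, 0.0, -1.0]]
wrist_force: [0.7, -0.3, 0.5]
opening: 1.001
gripper_force: 0.0
```

Call:
step_arm --pt "0 0 0 0 0 0 25" --pt "0 0 0 0 0 0 25" --pt "0 0 0 0 0 0 25" --pt "0 0 0 0 0 0 25" --pt "0 0 0 0 0 0 25" --pt "0 0 0 0 0 0 25" --pt "0 0 0 0 0 0 25" --pt "0 0 0 0 0 0 25" --force 25

```text
time: 20.9
tcp_pos: [0.5795, 0.2524, 0.064]
tool_rot: [[0.108, 0.994, -0.0], [0.994, -0.108, -0.0], [-0.0, -0.0, -1.0]]
wrist_force: [-1.5, 0.1, 0.5]
opening: 0.362
gripper_force: 0.7
```

Call:
step_arm --pt "0 0 0 0 0 0 25" --pt "0 0 0 0 0 0 25" --pt "0 0 0 0 0 0 25"

```text
time: 21.2
tcp_pos: [0.5793, 0.2525, 0.064]
tool_rot: [[0.108, 0.994, -0.0], [0.994, -0.108, -0.0], [-0.0, -0.0, -1.0]]
wrist_force: [-0.6, -0.5, 1.1]
opening: 0.345
gripper_force: 25.0
```

Call:
step_arm --pt "0 0 0 0 0 -0.4 25" --pt "0 0 0 0 0 -0.8 25" --pt "0 0 0 0 0 -1 25" --pt "0 0 0 0 0 -1 25" --pt "0 0 0 0 0 -0.8 25" --pt "0 0 0 0 0 0 25"

```text
time: 21.8
tcp_pos: [0.5813, 0.2535, 0.1677]
tool_rot: [[0.108, 0.994, 0.006], [0.994, -0.108, 0.003], [0.004, 0.006, -1.0]]
wrist_force: [-1.2, 0.2, -2.0]
opening: 0.341
gripper_force: 25.0
```

Call:
step_arm --pt "0 0 0 0.3 -0.4 0 25" --pt "0 0 0 0.6 -0.85 0 25" --pt "0 0 0 0.6 -0.85 0 25" --pt "0 0 0 0.6 -0.85 0 25" --pt "0 0 0 0.6 -0.85 0 25" --pt "0 0 0 0.6 -0.85 0 25" --pt "0 0 0 0.5 -0.75 0 25" --pt "0 0 0 0.31 -0.45 0 25" --pt "0 0 0 0 0 0 25" --pt "0 0 0 0 0 0 25"

```text
time: 22.8
tcp_pos: [0.4455, 0.3697, 0.1634]
tool_rot: [[0.108, 0.994, -0.0], [0.994, -0.108, -0.001], [-0.001, -0.0, -1.0]]
wrist_force: [0.1, 0.4, -0.4]
opening: 0.345
gripper_force: 25.0
```

Call:
step_arm --pt "0 0 0 0 0 0.8 25" --pt "0 0 0 0 0 0.8 25" --pt "0 0 0 0 0 0 25" --pt "0 0 0 0 0 0 25"

```text
time: 23.2
tcp_pos: [0.4462, 0.3694, 0.1239]
tool_rot: [[0.11, 0.994, -0.0], [0.994, -0.11, -0.001], [-0.001, -0.0, -1.0]]
wrist_force: [-0.4, 0.3, -2.0]
opening: 0.349
gripper_force: 25.0
```

Run:
```python
from fit import *
s=manip.sense();print(s["tcp_pos"].round(4),s["tool_rot"].round(3),s["opening"],s["time"])
f=manip.grab_frame("side");g=manip.grab_frame("top")
o=np.zeros((400,800,3),np.uint8)
o[:,:400]=cv2.resize(f["img"][60:160,170:270],(400,400),interpolation=3);o[:,400:]=cv2.resize(g["img"][140:260,100:220],(400,400),interpolation=3)
cv2.imwrite("pics/hover4.png",o)
```

```text
[0.4462 0.3694 0.1239] [[ 0.11   0.994 -0.   ]
 [ 0.994 -0.11  -0.001]
 [-0.001 -0.    -1.   ]] 0.3485401629329252 23.2
```

View pics/hover4.png

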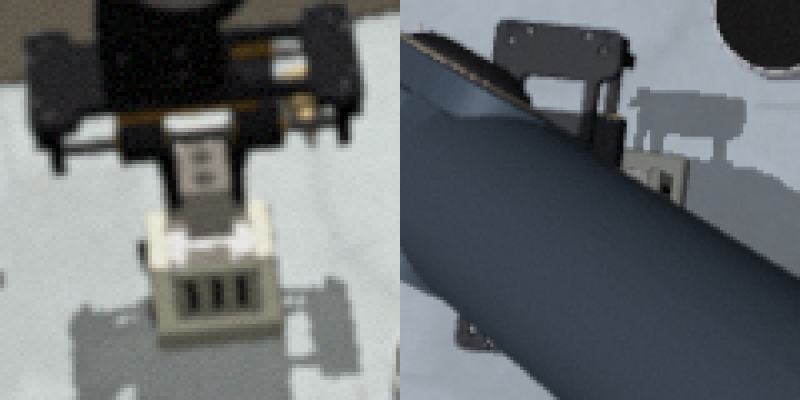

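The side view shows the block held upright between the fingers at left-half pixel (205,180), just above the gap between the cheeks and in line with them. I'll check its offset in the side camera's depth before lowering.

Run:
```python
from fit import *
f=manip.grab_frame("side");W=cloud(f)
ex=np.array([.994,-.110]);ey=np.array([.110,.994]);c=np.array([.4459,.3690])
L=np.stack([(W[...,:2]-c)@ex,(W[...,:2]-c)@ey,W[...,2]],-1)
m=(abs(L[...,0])<.012)&(abs(L[...,1])<.05)&(L[...,2]>.098)&(L[...,2]<.122);P=L[m]
print("end face y",len(P),np.percentile(P[:,1],[10,25,50,75,90]).round(4),"x centre",np.ptp(P[:,0]))
m=(abs(L[...,0])<.05)&(abs(L[...,1])<.06)&(L[...,2]>.066)&(L[...,2]<.080);P=L[m]
print("cheek top",len(P),rect(P));h=np.histogram(P[:,1],np.arange(-.052,.056,.004));print(list(zip((h[1]*1000).round(),h[0])))
```

```text
end face y 67 [-0.0302 -0.0291 -0.0283 -0.0274 -0.0262] x centre 0.022849697433363562
cheek top 79 (array([  0.2, -39.8]), (54.0, 10.8), -0.8)
[(np.float64(-52.0), np.int64(0)), (np.float64(-48.0), np.int64(12)), (np.float64(-44.0), np.int64(46)), (np.float64(-40.0), np.int64(20)), (np.float64(-36.0), np.int64(1)), (np.float64(-32.0), np.int64(0)), (np.float64(-28.0), np.int64(0)), (np.float64(-24.0), np.int64(0)), (np.float64(-20.0), np.int64(0)), (np.float64(-16.0), np.int64(0)), (np.float64(-12.0), np.int64(0)), (np.float64(-8.0), np.int64(0)), (np.float64(-4.0), np.int64(0)), (np.float64(-0.0), np.int64(0)), (np.float64(4.0), np.int64(0)), (np.float64(8.0), np.int64(0)), (np.float64(12.0), np.int64(0)), (np.float64(16.0), np.int64(0)), (np.float64(20.0), np.int64(0)), (np.float64(24.0), np.int64(0)), (np.float64(28.0), np.int64(0)), (np.float64(32.0), np.int64(0)), (np.float64(36.0), np.int64(0)), (np.float64(40.0), np.int64(0)), (np.float64(44.0), np.int64(0)), (np.float64(48.0), np.int64(0))]
```

The block is centred between the cheeks to about 1 mm, so I'll lower it.

Call:
step_arm --pt "0 0 0 0 0 0.5 25" --pt "0 0 0 0 0 0.6 25" --pt "0 0 0 0 0 0.6 25" --pt "0 0 0 0 0 0.3 25" --pt "0 0 0 0 0 0.2 25" --pt "0 0 0 0 0 0.1 25" --pt "0 0 0 0 0 0.06 25" --pt "0 0 0 0 0 0 25" --pt "0 0 0 0 0 0 25"

```text
time: 24.25
tcp_pos: [0.4455, 0.3706, 0.0655]
tool_rot: [[0.108, 0.994, 0.001], [0.994, -0.108, 0.001], [0.001, 0.001, -1.0]]
wrist_force: [1.2, -0.4, -1.6]
opening: 0.341
gripper_force: 25.0
```

Call:
step_arm --pt "0 0 0 0 0 0.06 25" --pt "0 0 0 0 0 0.03 25" --pt "0 0 0 0 0 0 25" --pt "0 0 0 0 0 0 25"

```text
time: 24.65
tcp_pos: [0.4456, 0.3707, 0.0639]
tool_rot: [[0.108, 0.994, 0.001], [0.994, -0.108, 0.0], [0.0, 0.001, -1.0]]
wrist_force: [-1.0, -2.0, 5.9]
opening: 0.34
gripper_force: 25.0
```

Contact at 5.9 N. I'll release and rise.

Call:
step_arm --pt "0 0 0 0 0 0 45" --pt "0 0 0 0 0 0 75" --pt "0 0 0 0 0 0 75" --pt "0 0 0 0 0 0 75" --pt "0 0 0 0 0 0 75" --pt "0 0 0 0 0 0 75" --pt "0 0 0 0 0 0 75" --pt "0 0 0 0 0 0 75"

```text
time: 25.45
tcp_pos: [0.4452, 0.3704, 0.0628]
tool_rot: [[0.108, 0.994, 0.0], [0.994, -0.108, -0.0], [-0.0, 0.0, -1.0]]
wrist_force: [-0.7, -0.1, -0.2]
opening: 0.851
gripper_force: 0.0
```

Call:
step_arm --pt "0 0 0 0 0 -0.4 75" --pt "0 0 0 0 0 -0.8 75" --pt "0 0 0 0 0 -1 75" --pt "0 0 0 0 0 -1 75" --pt "0 0 0 0 0 -1 75" --pt "0 0 0 0 0 -0.8 75" --pt "0 0 0 0 0 0 75" --pt "0 0 0 0 0 0 75" --pt "0 0 0 0 0 0 75"

```text
time: 26.35
tcp_pos: [0.4447, 0.3697, 0.1868]
tool_rot: [[0.108, 0.994, -0.001], [0.994, -0.108, -0.001], [-0.002, -0.001, -1.0]]
wrist_force: [0.1, 0.5, 0.0]
opening: 0.86
gripper_force: 0.0
```

Run:
```python
from fit import *
s=manip.sense();print(s["tcp_pos"].round(4),s["opening"],s["wrist_force"].round(1),s["time"])
f=manip.grab_frame("side");W=cloud(f)
cv2.imwrite("pics/end.png",cv2.resize(f["img"][60:240,150:330],(600,600),interpolation=3))
ex=np.array([.994,-.110]);ey=np.array([.110,.994]);c=np.array([.4459,.3690])
L=np.stack([(W[...,:2]-c)@ex,(W[...,:2]-c)@ey,W[...,2]],-1)
m=(abs(L[...,0])<.04)&(abs(L[...,1])<.034)&(L[...,2]>.065)&(L[...,2]<.085);P=L[m];print(len(P),rect(P),np.median(P[:,2]))
```

```text
[0.4447 0.3697 0.1868] 0.8600018819513024 [0.1 0.5 0. ] 26.35
199 (array([-1.3, -0.5]), (59.9, 29.6), -89.7) 0.0714186794264366
```

View pics/end.png

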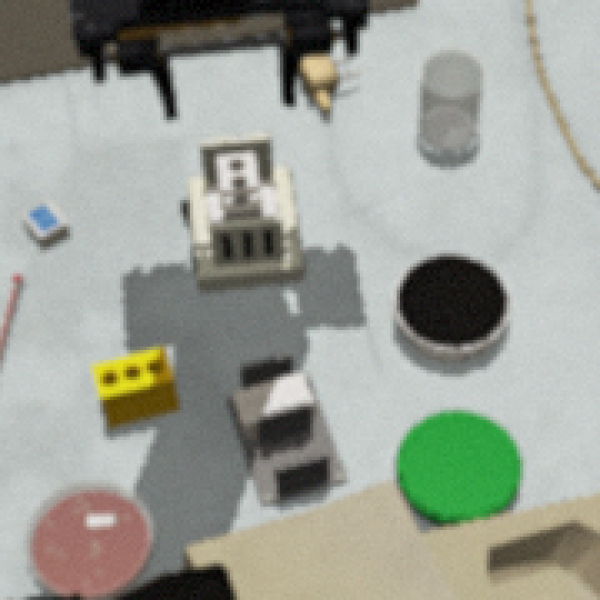

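The tube block stands in the bed between the cheeks at (238,180), within about 2 mm of the middle. The plain block is still in the caddy at (290,395), and the gripper is clear. I'll hand in.

```bash
python3 -c "
from plant import manip
print(manip.sign_off())"
```

```text
the job is handed in; nothing more can be done
None
```

I moved the tube block from the caddy to the parking stand, then to the warmer's bed, and let go; the last picture shows it upright about 2 mm from the middle with the plain block still in the caddy, and I handed the job in at about 26 s (no verdict came back).

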